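# Gauge two chromed tap bodies

### The arm

A 6-joint arm with a two-finger parallel gripper is mounted at the origin on the work surface. World frame = base frame: x ahead of the robot, y to its left, z up, the work surface at z = 0. Lengths are in m, angles in rad, forces in N, time in s.
With the tool pointing down it reaches from about 0.375 to 0.9 m from the base axis. Payload 3.1 kg.
Tool frame: the origin (TCP) lies at the very end of the fingers, on their centre line; the grasp point (between the pads) lies 19 mm behind it; z points along the fingers, y is the line along which they close (so a half turn about z gives the same grasp; the last joint's range is limited). The gripper opens to 85 mm and grips with 20 to 120 N. Pads are 22 mm wide; open, the fingers measure 114 mm over their backs; the gripper's body (76 mm by 85 mm) begins 54 mm behind the grasp point. The pads swing forward as they close: fully open they stand 13 mm farther back than shut.
Start: joints at [0.947, 0.527, 1.433, -0, 1.181, -0.178], TCP at [0.269, 0.564, 0.231] pointing down, gripper open.
Joint ranges: [-3.08, 3.08], [-0.75, 2.2], [0.22, 2.44], [-1.43, 4.57], [0, 2.65], [-2.85, 2.85]. Speed limits (rad/s): [2.79, 2.79, 3.14, 3.14, 3.14, 3.14].

### API

Orientations are given as a unit quaternion [x, y, z, w].
In Python, from station import telemetry, snapshot, ticket gives the robot as it stands.
- The arm moves only by the tool move_arm, never from a script. Its argument "commands" is text: rows parted by semicolons, each of 7 numbers parted by spaces: the shift along the tool's x, y, z in mm, then the turn, a rotation vector about the tool's x, y, z in degrees, then the opening, from -1 (shut) to 1 (fully open). A call has exactly 5 rows; each row is the pose to reach, as a shift and turn from the pose commanded when the call began, along the tool's axes at that moment; what a row does not reach only later rows make up. A row lasts 1/8 s, in which the tool goes at most 62.5 mm and 10.7 degrees, less where a joint would pass 70% of its speed; a pose out of reach is approached as far as the arm can. A call with a gripper value outside its range is refused whole. The fingers move at their own pace and stop on an object; "grip_force" is the grip in N (left out, the last holds). Time passes only in rows, so rows that repeat a pose let the fingers close, or fill a call up. It gives the time, the measured TCP pose, the force, the opening and the grip force at its end, in the units of the state.
- telemetry.sense(): the state, without advancing time (a new reading comes with each control period).
- snapshot(name): name is "side" or "top" or "wrist"; returns a dict with "image" (400x640x3 uint8, red, green, blue), "fx", "fy", "cx", "cy" (pixels), "pose" (4x4, takes a point from camera to world coordinates). Camera axes: x right, y down, z forward; pixel columns grow to the right and rows downward; lengths in m; the calibration is good to about 2 mm. A picture is of the moment at which its call begins. There is no depth.
- ticket.sign_off(): hands the job in; it is judged then, once.
The state is a dict: "t": time; "q": joint angles; "qd": joint speeds; "tau": joint torques, N m; "tcp_pos": TCP position; "tool_rot": TCP orientation; "force": force on the tool from outside, world axes, zero at the start; "ft_torque": the same for the moment, N m; "finger_gap": opening from 0.0 (shut) to 1.0 (fully open); "gripper_force": force on a finger pad.
Only numpy, scipy, OpenCV 4.12 (cv2) and the standard library are available. Lean on these libraries where they do the work, as an engineer would, in place of code of your own. Each camera call takes 0.05 s, during which the arm holds its last target. There are 200 camera calls.

### The job

Two sizes of square chromed tap body got mixed: find the small one with the gap gauge. Push the gauge's size slide fully home against its end stop, then try the bodies: set a body upright on (or just over) the orange base plate, on the side where the bodies wait, and slide it between the jaws to the side of the tray and pan; never force one that does not go. Stand the body that went right through in the square tray and the other in the round pan, both upright and set down gently, with the slide left home and the other things on the bench left where they are.

Things in the scene. Friction and masses are not known exactly. Their poses are not given: they have to be found in the camera images.
- tap_body_1: upright square chromed tap body, a block 120 mm tall, brass threaded stub on top 24 mm across, 12 mm high; about 0.45 kg. Origin: centre of the underside, z up, x and y square to its flat sides. One of the two bodies is 38 mm square, the other 43.5 mm; else alike, and which is which is not told
- tap_body_2: upright square chromed tap body, a block 120 mm tall, brass threaded stub on top 24 mm across, 12 mm high; about 0.45 kg. Origin: centre of the underside, z up, x and y square to its flat sides. One of the two bodies is 38 mm square, the other 43.5 mm; else alike, and which is which is not told
- gap_gauge: fixed gap gauge: orange base plate 15 mm thick, 210 mm along y, x from -70 to +130 mm, with two upright steel jaws, tops 60 mm above the bench, 60 mm long (y -30 to +30 mm), 30 mm thick, 1.5 mm lead-in chamfers. Origin: on the bench under the middle of the closed gap, z up. Bodies wait on its +y side and travel along -y
- gap_middle (a point): middle of the gap with the slide home, on top of the base plate (15 mm up); axes as the gauge's. Fixed jaw's face at x = -20.25 mm, sliding jaw's at +20.25 mm when home (gap 40.5 mm) and further by the slide's opening. Home, the 38 mm body goes through if square to the faces; the 43.5 mm body stops at the jaw ends. Over about 12 N sideways moves the sliding jaw
- size_slide (a joint): position of the sliding jaw, m: 0 = home at the end stop (gap 40.5 mm), up to 0.045 = open, towards the gauge's +x. Stiff: about 12 N to move, stays where it is left; needs no lock
- slide_knob (a point): centre of the top of the black upright knob on the slide's carriage: 22 mm across, its top 59 mm and its foot (carriage top) 28 mm above the bench; it lies on the gauge's x axis, 100 mm from the gauge's origin with the slide home. The jaw's back is 50 mm from the knob's axis
- square_tray: fixed grey tray, 120 mm square, rim 28 mm high, 4 mm walls and floor; origin: centre of the underside. For the body that goes through
- round_pan: fixed round metal pan, 124 mm across at the foot and 132 mm at the rim, rim 28 mm high, 3 mm wall, 4 mm floor; origin: centre of the underside. For the body that does not go through
- cartridge: white mixer cartridge, 35 mm across, 58 mm tall; to be left alone
- screwdriver: black-handled screwdriver, 170 mm, lying down; to be left alone
- wash_bottle: white plastic bottle, 58 mm across, 120 mm tall; to be left alone
- sample_jar: amber glass jar, 50 mm across, 55 mm tall; to be left alone
- flange_ring: flat brass ring, 62 mm across, 10 mm high; to be left alone
- lever_handle: chromed lever handle, about 140 mm long and 22 mm high, lying down; to be left alone
There are look-alikes about, which are no part of the job. Leave any green or purple look-alike of the square_tray alone.

How it is judged:
On the way, in this order (a step that is already met when the one before it is completed fails the run):
1. the size slide is fully home (within 2 mm) (value of joint size_slide below 0.002 m), for 0.2 s.
2. the body that fits stands low (underside within 15 mm of the base plate) before the gap, on the side where the bodies wait, the slide home (value of joint size_slide below 0.002 m and z of tap_body_1 in the frame of gap_gauge below 0.03 m and y of tap_body_1 in the frame of gap_gauge between 0.035 and 0.13 m and x of tap_body_1 in the frame of gap_gauge between -0.03 and 0.03 m), for 0.05 s.
3. it is between the jaws, low, the slide still home (value of joint size_slide below 0.002 m and z of tap_body_1 in the frame of gap_gauge below 0.03 m and y of tap_body_1 in the frame of gap_gauge between -0.015 and 0.015 m and x of tap_body_1 in the frame of gap_gauge between -0.01 and 0.01 m), for 0.05 s.
4. it has come out on the other side, still low, the slide still home (value of joint size_slide below 0.002 m and z of tap_body_1 in the frame of gap_gauge below 0.03 m and y of tap_body_1 in the frame of gap_gauge between -0.13 and -0.045 m and x of tap_body_1 in the frame of gap_gauge between -0.03 and 0.03 m), for 0.05 s.
At the end, for the whole second after the job is handed in: The body that went through (38 mm) stands upright (within 0.1 rad) and at rest on the floor of the square tray, the other (43.5 mm) upright and at rest on the floor of the round pan, and the size slide is home within 2 mm (value of joint size_slide below 0.002 m and x of tap_body_1 in the frame of square_tray between -0.05 and 0.05 m and y of tap_body_1 in the frame of square_tray between -0.05 and 0.05 m and z of tap_body_1 in the frame of square_tray below 0.01 m and angle between each of tap_body_1, tap_body_2's own z axis and vertical below 0.1 rad and linear speed of each of tap_body_1, tap_body_2 below 0.02 m/s and horizontal distance between tap_body_2 and round_pan below 0.05 m and z of tap_body_2 in the frame of round_pan below 0.01 m); the robot touches nothing.
It fails at once if the body that does not fit is forced in between the jaws (z of tap_body_2 in the frame of gap_gauge below 0.03 m and y of tap_body_2 in the frame of gap_gauge between -0.035 and 0.035 m and x of tap_body_2 in the frame of gap_gauge between -0.05 and 0.05 m).
It fails at once if a tap body is knocked over (angle between any of tap_body_1, tap_body_2's own z axis and vertical above 0.6 rad).
It fails at once if a tap body is dropped or flung down into the tray or pan (faster than 0.45 m/s within 20 mm of its floor) ((horizontal distance between tap_body_1 and square_tray below 0.07 m and z of tap_body_1 in the frame of square_tray below 0.024 m and linear speed of tap_body_1 above 0.45 m/s) or (horizontal distance between tap_body_1 and round_pan below 0.07 m and z of tap_body_1 in the frame of round_pan below 0.024 m and linear speed of tap_body_1 above 0.45 m/s) or (horizontal distance between tap_body_2 and square_tray below 0.07 m and z of tap_body_2 in the frame of square_tray below 0.024 m and linear speed of tap_body_2 above 0.45 m/s) or (horizontal distance between tap_body_2 and round_pan below 0.07 m and z of tap_body_2 in the frame of round_pan below 0.024 m and linear speed of tap_body_2 above 0.45 m/s)).
It fails at once if another thing on the bench is shifted by more than 30 mm (distance of any of cartridge, screwdriver, wash_bottle, sample_jar, flange_ring, lever_handle from where it was at the start of the episode above 0.03 m).
It also fails if it takes over 72 s, if anything falls off the work surface, if the arm or the gripper's body presses on something with over 40 N, if the wrist force passes 120 N, or if a joint passes its speed limit or range.

## Working session

There is one attempt and no reset: what is moved stays moved. The work goes in short steps, Python scripts to look and compute and a tool call to move; the robot and the scene stay as the last step left them, time stands still between calls to the robot, and variables do not carry over. Pictures are saved under pics/ and viewed, at most 12 in all, crops included, and the job is handed in when it is done.

Besides the shell and the picture viewer there is one more tool, called after ">>>" as name(argument=value, ...), one argument or row to a line, values as JSON. move_arm: Moves the arm, as the interface text tells. Its arguments: {"type":"object","properties":{"commands":{"type":"string"},"grip_force":{"type":"number"}},"required":["commands"]}

```bash
mkdir -p pics; cat > h.py <<'E'
import numpy as np, cv2
from station import telemetry, snapshot, ticket
def snap(name, fn=None):
    s=snapshot(name)
    if fn: cv2.imwrite('pics/'+fn+'.png', s['image'][:,:,::-1])
    np.savez('last_'+name+'.npz', **{k:np.array(v) for k,v in s.items()})
    return s
def load(name): return np.load('last_'+name+'.npz')
def ray(s,u,v):
    P=np.array(s['pose']); d=P[:3,:3]@np.array([(u-s['cx'])/s['fx'],(v-s['cy'])/s['fy'],1]); return P[:3,3],d
def onz(s,u,v,z):
    o,d=ray(s,u,v); return o+d*(z-o[2])/d[2]
def proj(s,p):
    P=np.array(s['pose']); c=P[:3,:3].T@(np.array(p)-P[:3,3]); return s['fx']*c[0]/c[2]+s['cx'], s['fy']*c[1]/c[2]+s['cy']
E
python3 - <<'E'
from h import *
import numpy as np
for n in ['side','top']:
    s=snap(n,n+'0'); print(n,s['fx'],s['cx'],s['cy'],np.round(s['pose'],3).tolist())
t=telemetry.sense(); print(t['t'],t['tcp_pos'],t['tool_rot'],t['finger_gap'])
E
```

```text
side 375.7495598101475 322.3436684302903 201.41578557545694 [[0.975, -0.14, 0.174, 0.291], [-0.223, -0.635, 0.74, -0.784], [0.006, -0.76, -0.65, 0.735], [0.0, 0.0, 0.0, 1.0]]
top 485.60687957765555 316.09470736590237 197.7798634604733 [[-0.028, -0.992, 0.125, 0.28], [-1.0, 0.029, -0.001, 0.0], [-0.002, -0.125, -0.992, 1.491], [0.0, 0.0, 0.0, 1.0]]
0.1 [0.26907554 0.5633849  0.23042903] [ 2.21068653e-01  9.75257739e-01 -9.16229205e-04 -3.91993072e-04] 0.9986982264101277
```

View pics/top0.png

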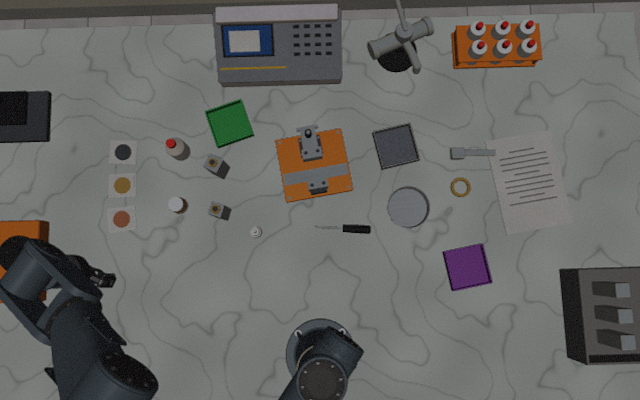

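View pics/side0.png

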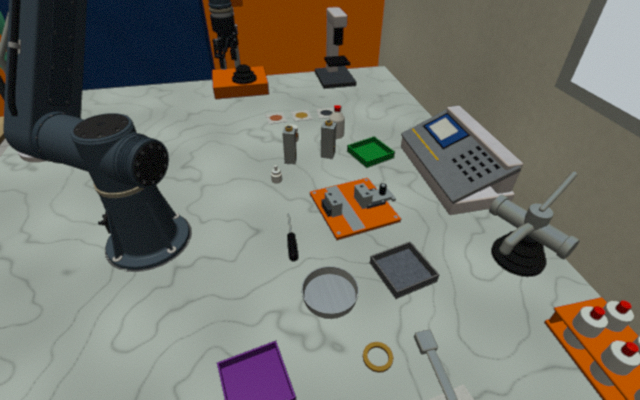

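The top view shows bodies at (216,165) and (219,209), the gauge at (315,165) with its slide open towards +x (up), the grey tray at (396,146) and the pan at (408,207). Look-alikes are the green tray at (230,123), the purple tray at (467,267), the bottle at (176,148), the jar at (177,205) and the cartridge at (256,232). I choose the grey tray and the two chrome bodies with brass stubs.

```bash
python3 - <<'E'
from h import *
s=load('top'); im=s['image']; 
cv2.imwrite('pics/crop0.png',cv2.resize(im[110:240,190:440,::-1],None,fx=3.2,fy=3.2,interpolation=cv2.INTER_CUBIC))
hsv=cv2.cvtColor(im,cv2.COLOR_RGB2HSV)
def rect(mask,box,z,name,clos=9):
    m=np.zeros_like(mask); x0,x1,y0,y1=box; m[y0:y1,x0:x1]=mask[y0:y1,x0:x1]
    if clos: m=cv2.morphologyEx(m,cv2.MORPH_CLOSE,np.ones((clos,clos)))
    c=max(cv2.findContours(m,cv2.RETR_EXTERNAL,cv2.CHAIN_APPROX_NONE)[0],key=cv2.contourArea)
    w=np.array([onz(s,u,v,z)[:2] for u,v in c[:,0]],np.float32)
    r=cv2.minAreaRect(w*1000); print(name,np.round(r[0],1),np.round(r[1],1),round(r[2],1)); return r
orange=cv2.inRange(hsv,(5,120,80),(22,255,255))
rect(orange,(265,365,115,215),.015,'plate',25)
dark=cv2.inRange(im,(0,0,0),(110,110,115))
rect(dark,(365,425,115,175),.028,'tray')
for (u,v) in [(396,146),(408,207),(216,165),(219,209)]: print(im[v,u], end=' ')
print([im[207,u].tolist() for u in range(380,436,3)])
c=np.array(onz(s,408,207,.028)); print('pan approx',c)
for u,v in [(211,163),(213,205),(307,132)]: print(onz(s,u,v,.132))
E
```

```text
plate [569.    4.2] [199.  207.7] 9.0
tray [ 612.1 -245.8] [178.1 168.2] 85.3
[67 71 75] [103 107 109] [87 82 75] [93 74 46] [[118, 121, 118], [120, 123, 121], [109, 111, 109], [105, 110, 113], [107, 109, 114], [109, 113, 115], [106, 110, 112], [105, 108, 109], [104, 111, 113], [105, 106, 111], [107, 111, 114], [106, 110, 113], [105, 109, 113], [106, 109, 113], [106, 108, 111], [107, 111, 113], [54, 55, 46], [129, 131, 129], [126, 128, 125]]
pan approx [ 0.42793558 -0.27868803  0.028     ]
[0.55932292 0.29503732 0.132     ]
[0.43880938 0.28957125 0.132     ]
[0.64185563 0.0194343  0.132     ]
```

View pics/crop0.png

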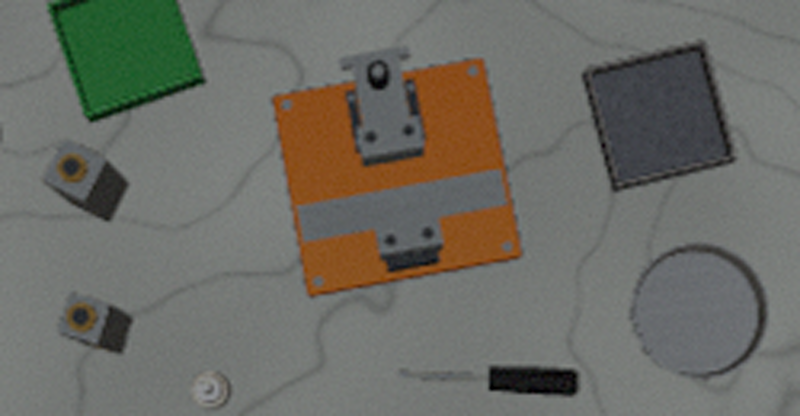

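The crop shows the gauge open, with the knob at crop (377,68), i.e. image (308,131). The chrome bodies' stubs are at crop (71,167) and (80,317), and the grey tray and pan are clear of the coloured look-alikes. Next I move the wrist camera over the gauge.

```bash
cat >> h.py <<'E'
def plan(p,yaw):
    "tool shift (mm) and tool-z turn (deg) to bring TCP to p, tool y at world angle yaw (deg, mod 180)"
    from scipy.spatial.transform import Rotation as R
    t=telemetry.sense(); M=R.from_quat(t['tool_rot']).as_matrix()
    d=1000*M.T@(np.array(p)-t['tcp_pos']); y=np.degrees(np.arctan2(M[1,1],M[0,1]))
    a=(yaw-y+90)%180-90
    print('tcp',np.round(t['tcp_pos'],4),'yawY',round(y,2),'shift',np.round(d,1),'turn z',round(-a,2),'q6',round(t['q'][5],2),'t',round(t['t'],2))
E
python3 - <<'E'
from h import *
s=load('top')
k=onz(s,307.8,131.3,.059); print('knob',k)
plan([.60,.02,.33],98.7)
w=snap('wrist'); t=telemetry.sense()
from scipy.spatial.transform import Rotation as R
M=R.from_quat(t['tool_rot']).as_matrix(); P=w['pose']
print('cam in tool',M.T@(P[:3,3]-t['tcp_pos'])*1000, np.round(M.T@P[:3,:3],2).tolist(), w['fx'])
E
```

```text
knob [0.66340581 0.01798219 0.059     ]
tcp [0.2691 0.5634 0.2304] yawY 64.46 shift [-532.8 -347.8  -99.1] turn z -34.24 q6 -0.18 t 0.1
cam in tool [  68.0409956     0.14767318 -141.94347531] [[0.0, -0.96, -0.27], [1.0, 0.0, -0.0], [0.0, -0.27, 0.96]] 301.31235745085206
```

>>> move_arm(
  commands="-53 -35 -20 0 0 0 1; -106 -70 -40 0 0 0 1; -160 -104 -60 0 0 0 1; -213 -139 -80 0 0 0 1; -266 -174 -100 0 0 0 1",
)

```text
t: 0.78
tcp_pos: [0.4248, 0.3074, 0.3255]
tool_rot: [0.221, 0.975, -0.0, -0.0]
force: [0.8, -0.1, 0.6]
finger_gap: 0.999
gripper_force: 0.0
```

>>> move_arm(
  commands="-53 -35 0 0 0 -7 -0.2; -106 -70 0 0 0 -14 -0.2; -160 -104 0 0 0 -21 -0.2; -213 -139 0 0 0 -28 -0.2; -266 -174 0 0 0 -34 -0.2",
)

```text
t: 1.4
tcp_pos: [0.5871, 0.0402, 0.3248]
tool_rot: [-0.075, 0.997, 0.0, -0.0]
force: [0.4, 0.2, 0.2]
finger_gap: 0.401
gripper_force: 0.0
```

```bash
python3 - <<'E'
from h import *
w=snap('wrist','w1'); t=telemetry.sense(); print(t['tcp_pos'],t['t'],t['force'],t['finger_gap'])
plan([.6634,.018,.06],98.7)
E
```

```text
[0.59194309 0.03242708 0.32462086] 1.45 [ 4.25780866 -3.60867653  0.91280475] 0.3993224211577068
tcp [0.5919 0.0324 0.3246] yawY 98.47 shift [-67.5 -22.8 265.1] turn z -0.23 q6 -1.85 t 1.45
```

View pics/w1.png

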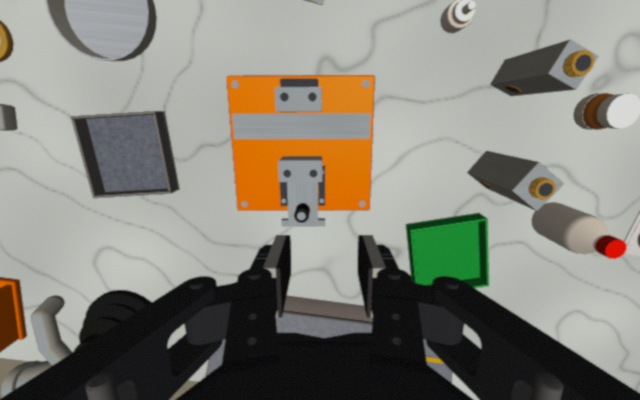

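The wrist view shows the gauge plate with corners near (228,76), (375,76), (370,210) and (238,210), and the knob top at (302,213). The grey tray is at (125,153), the pan at (103,20), and the body stubs at (579,63) and (542,188).

```bash
python3 - <<'E'
from h import *
s=snap('wrist'); t=telemetry.sense(); print(t['tcp_pos'],np.abs(t['qd']).max())
im=s['image']; hsv=cv2.cvtColor(im,cv2.COLOR_RGB2HSV)
m=cv2.inRange(hsv,(8,150,120),(22,255,255)); m[:60]=0; m[225:]=0; m[:,:215]=0; m[:,390:]=0
m=cv2.morphologyEx(m,cv2.MORPH_OPEN,np.ones((3,3)))
ys,xs=np.nonzero(m)
def edgefit(axis,sel,first):
    pts=[]
    for i in sel:
        l=np.nonzero(m[i] if axis==0 else m[:,i])[0]
        if len(l)<5: continue
        e=l[0]-.5 if first else l[-1]+.5
        pts.append(onz(s,*( (e,i) if axis==0 else (i,e)),.015)[:2])
    p=np.array(pts,np.float32); vx,vy,x,y=cv2.fitLine(p,cv2.DIST_HUBER,0,.001,.001).ravel()
    return np.array([x,y]),np.degrees(np.arctan2(vy,vx))
r0,r1=ys.min(),ys.max()
for n,a in dict(L=(0,range(90,200),True),Rr=(0,range(90,200),False),T=(1,range(240,365),True),B=(1,list(range(246,272))+list(range(330,362)),False)).items(): print(n,*edgefit(*a))
c=[onz(s,*p,.015) for p in [(228,76),(375,76),(370,210),(238,210)]]
print(np.mean(c,axis=0))
g=cv2.inRange(im,(0,0,0),(45,45,45)); g[:200]=0;g[230:]=0;g[:,:285]=0;g[:,320:]=0
n,lab,st,ce=cv2.connectedComponentsWithStats(g); print(st[1:],ce[1:],[onz(s,*q,.059) for q in ce[1:]])
cv2.imwrite('pics/w2.png',np.hstack([cv2.resize(im[70:230,220:385,::-1],None,fx=3,fy=3),cv2.resize(im[20:220,460:600,::-1],(336,480))])[:480,:])
E
```

```text
[0.5896419  0.03614105 0.32438235] 0.09054068339387786
L [ 0.5456339  -0.10404089] 8.878835
Rr [0.5681136  0.10857319] 8.910846
T [ 0.47775295 -0.04413301] -81.56027
B [ 0.67307866 -0.01895541] -81.349434
[ 0.57713811 -0.00395651  0.015     ]
[[303 201  13  14  88]
 [313 216   1   1   1]] [[309.86363636 205.60227273]
 [313.         216.        ]] [array([0.65200821, 0.0193931 , 0.059     ]), array([0.6667414 , 0.02592992, 0.059     ])]
```

View pics/w2.png

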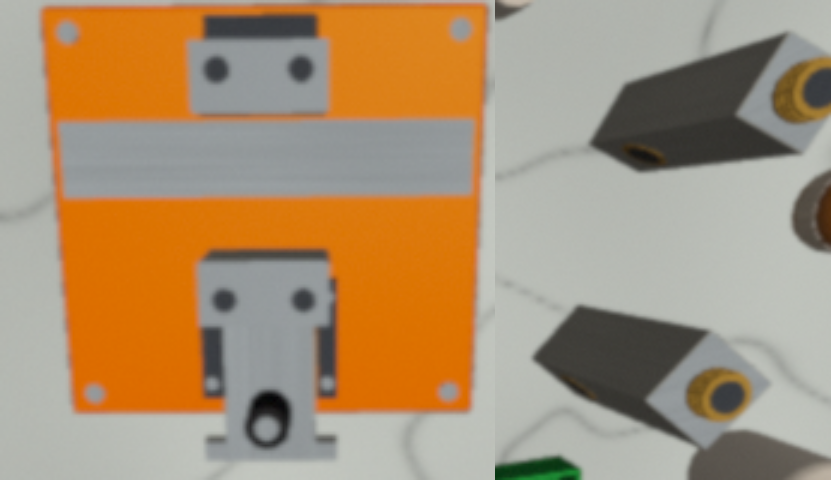

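```bash
python3 - <<'E'
from h import *
s=snap('wrist'); print(telemetry.sense()['qd'].round(3) if hasattr(telemetry.sense()['qd'],'round') else '')
print(onz(s,309,213.3,.059))
plan([.663,.019,.036],98.75)
E
```

```text
[ 0.062 -0.025  0.047  0.027  0.019  0.02 ]
[0.66024486 0.02409271 0.059     ]
tcp [0.5876 0.039  0.3242] yawY 98.16 shift [-71.9 -30.5 288.2] turn z -0.59 q6 -1.84 t 1.55
```

>>> move_arm(
  commands="-36 -13 0 0 0 0 0; -74 -26 40 0 0 0 0; -74 -26 100 0 0 0 0; -74 -26 160 0 0 0 0; -74 -26 200 0 0 0 0",
)

```text
t: 2.17
tcp_pos: [0.6608, 0.0291, 0.1217]
tool_rot: [-0.074, 0.997, 0.001, -0.003]
force: [1.1, 0.3, 0.3]
finger_gap: 0.502
gripper_force: 0.0
```

>>> move_arm(
  commands="0 0 0 0 0 0 0; 0 0 0 0 0 0 0; 0 0 0 0 0 0 0; 0 0 0 0 0 0 0; 0 0 0 0 0 0 0",
)

```text
t: 2.8
tcp_pos: [0.6639, 0.0272, 0.1263]
tool_rot: [-0.074, 0.997, -0.0, 0.001]
force: [-0.6, 0.8, -0.1]
finger_gap: 0.502
gripper_force: 0.0
```

```bash
python3 - <<'E'
from h import *
s=snap('wrist','w3'); t=telemetry.sense(); print(t['qd'],t['finger_gap'])
plan([.663,.019,.036],98.75)
E
```

```text
[-0.00054631  0.00963114  0.0044058   0.00036483 -0.00262847 -0.00033978] 0.5014278061858185
tcp [0.6638 0.0271 0.1259] yawY 98.45 shift [ 2.1 -7.9 89.9] turn z -0.3 q6 -1.85 t 2.85
```

View pics/w3.png

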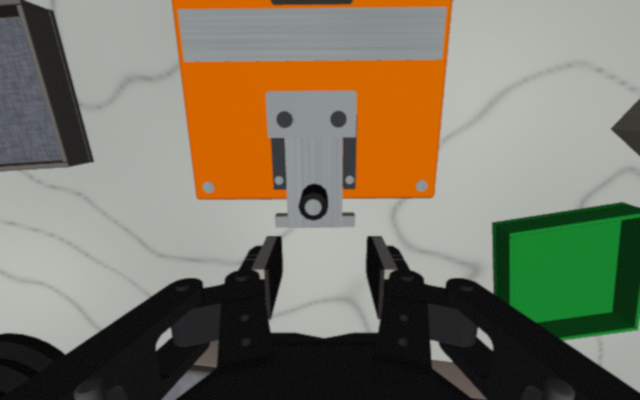

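The knob top is at (314,206), the plate's far corners are at (197,198) and (436,198), and the arm is at rest.

```bash
python3 - <<'E'
from h import *
s=load('wrist'); im=s['image']
k=onz(s,314,206,.059); print('knob',k, s['cx'],s['cy'])
hsv=cv2.cvtColor(im,cv2.COLOR_RGB2HSV); m=cv2.inRange(hsv,(8,150,100),(24,255,255)); m[:,:150]=0;m[:,480:]=0
def fit(p):
    p=np.array(p,np.float32); vx,vy,x,y=cv2.fitLine(p,cv2.DIST_HUBER,0,.001,.001).ravel(); return np.array([x,y]),np.degrees(np.arctan2(vy,vx))
L=[];Rr=[];B=[]
for i in range(70,185):
    l=np.nonzero(m[i])[0]; L.append(onz(s,l[0]-.5,i,.015)[:2]); Rr.append(onz(s,l[-1]+.5,i,.015)[:2])
for j in list(range(205,265))+list(range(365,425)): l=np.nonzero(m[:,j])[0]; B.append(onz(s,j,l[-1]+.5,.015)[:2])
f=[fit(x) for x in (L,Rr,B)]; print(f)
a=np.radians((f[0][1]+f[1][1])/2) ; u=np.array([np.cos(a),np.sin(a)]); v=np.array([-u[1],u[0]])
print('width',v@(f[1][0]-f[0][0])); o=u*(u@f[2][0]-.130)+v*(v@(f[0][0]+f[1][0])/2); print('origin',o,'a',np.degrees(a),'knob g',u@(k[:2]-o),v@(k[:2]-o))
plan([k[0],k[1],.037],90+np.degrees(a))
E
```

```text
knob [0.66131295 0.01971893 0.059     ] 323.8968469638108 198.36467596240925
[(array([ 0.6240146 , -0.09146159], dtype=float32), np.float32(8.936591)), (array([0.5935741, 0.1125179], dtype=float32), np.float32(8.937243)), (array([0.6683862 , 0.01468791], dtype=float32), np.float32(-81.108826))]
width 0.20623201
origin [ 5.391647e-01 -4.215315e-04] a 8.936917 knob g 0.12379410361306467 0.0009206035647827406
tcp [0.6638 0.0271 0.1259] yawY 98.45 shift [ 3.6 -7.  88.9] turn z -0.49 q6 -1.85 t 2.85
```

>>> move_arm(
  commands="3 -7.5 0 0 0 -0.5 0; 3 -7.5 45 0 0 -0.5 0; 3 -7.5 80 0 0 -0.5 0; 3 -7.5 89 0 0 -0.5 0; 3 -7.5 89 0 0 -0.5 0",
)

```text
t: 3.48
tcp_pos: [0.6616, 0.019, 0.0359]
tool_rot: [-0.078, 0.997, 0.0, -0.0]
force: [-0.0, 0.3, 0.4]
finger_gap: 0.501
gripper_force: 0.0
```

>>> move_arm(
  commands="0 0 0 0 0 0 -1; 0 0 0 0 0 0 -1; 0 0 0 0 0 0 -1; 0 0 0 0 0 0 -1; 0 0 0 0 0 0 -1",
  grip_force=50,
)

```text
t: 4.1
tcp_pos: [0.663, 0.0188, 0.038]
tool_rot: [-0.078, 0.997, -0.001, 0.002]
force: [-0.6, -2.5, 6.9]
finger_gap: 0.232
gripper_force: 49.2
```

```bash
python3 - <<'E'
from h import *
t=telemetry.sense(); print(t['force'],t['finger_gap'],t['gripper_force'])
plan([.5393+.1*np.cos(np.radians(8.94)),-.0004+.1*np.sin(np.radians(8.94)),.037],98.94)
E
```

```text
[-0.64864033 -2.5007683   6.86101908] 0.23221924781098077 49.16560471057892
tcp [0.663  0.0188 0.038 ] yawY 98.97 shift [25.2  0.3  0.9] turn z 0.03 q6 -1.87 t 4.1
```

>>> move_arm(
  commands="8 0 0 0 0 0 -1; 16 0 0 0 0 0 -1; 22 0 0 0 0 0 -1; 25 0 0 0 0 0 -1; 27 0 0 0 0 0 -1",
)

```text
t: 4.72
tcp_pos: [0.6429, 0.0156, 0.0381]
tool_rot: [-0.077, 0.997, -0.001, 0.009]
force: [12.2, 2.7, -2.4]
finger_gap: 0.237
gripper_force: 49.3
```

>>> move_arm(
  commands="3 0 0 0 0 0 -1; 3 0 0 0 0 0 -1; 3 0 0 0 0 0 -1; 3 0 0 0 0 0 -1; 3 0 0 0 0 0 -1",
)

```text
t: 5.35
tcp_pos: [0.6403, 0.0152, 0.0381]
tool_rot: [-0.077, 0.997, -0.001, 0.009]
force: [12.6, 3.7, -2.7]
finger_gap: 0.236
gripper_force: 49.3
```

>>> move_arm(
  commands="3 0 0 0 0 0 -1; 5 0 0 0 0 0 -1; 5 0 0 0 0 0 -1; 5 0 0 0 0 0 -1; 5 0 0 0 0 0 -1",
)

```text
t: 5.98
tcp_pos: [0.6403, 0.0151, 0.0382]
tool_rot: [-0.077, 0.997, -0.001, 0.015]
force: [22.3, 6.8, -10.1]
finger_gap: 0.234
gripper_force: 49.5
```

>>> move_arm(
  commands="-8 0 0 0 0 0 -1; -8 0 0 0 0 0 -1; -8 0 0 0 0 0 0; -8 0 0 0 0 0 0; -8 0 0 0 0 0 0",
)

```text
t: 6.6
tcp_pos: [0.6337, 0.0153, 0.0356]
tool_rot: [-0.078, 0.997, 0.0, -0.001]
force: [0.3, 0.3, -0.9]
finger_gap: 0.5
gripper_force: 0.0
```

>>> move_arm(
  commands="0 0 -50 0 0 0 0; 0 0 -110 0 0 0 1; 20 30 -170 0 0 0 1; 40 90 -220 0 0 0 1; 65 150 -262 0 0 0 1",
)

```text
t: 7.22
tcp_pos: [0.5633, 0.1257, 0.277]
tool_rot: [-0.077, 0.997, 0.0, 0.0]
force: [0.5, 0.6, -0.5]
finger_gap: 1.0
gripper_force: 0.0
```

>>> move_arm(
  commands="35 60 0 0 0 0 1; 70 110 0 0 0 0 1; 70 140 0 0 0 0 1; 70 140 0 0 0 0 1; 70 140 0 0 0 0 1",
)

```text
t: 7.85
tcp_pos: [0.4731, 0.252, 0.2752]
tool_rot: [-0.078, 0.997, -0.0, -0.0]
force: [-0.2, -0.9, 0.3]
finger_gap: 1.0
gripper_force: 0.0
```

```bash
python3 - <<'E'
from h import *
s=snap('wrist','w4'); t=telemetry.sense(); print(t['qd'],t['finger_gap'],t['tcp_pos'])
top=snap('top'); 
for p in [(212.2,162.2),(215,209.1)]: print('top est',onz(top,*p,.132), 'in wrist',proj(s,onz(top,*p,.132)))
print('knob top gray px',top['image'][128:140,300:314].mean(2).astype(int))
E
```

```text
[-1.30413468e-02 -2.33760201e-05 -2.17727666e-03  3.97716354e-04
  5.67783500e-05  1.46720570e-03] 0.9987573483805328 [0.4734266 0.2516267 0.2752054]
top est [0.56154218 0.29161624 0.132     ] in wrist (np.float64(347.8263727166234), np.float64(273.21479731531497))
top est [0.42703972 0.28396617 0.132     ] in wrist (np.float64(365.27682564344974), np.float64(144.81780654696323))
knob top gray px [[134 139 139 139 139 139 141 140 140 134 123 131 138 137]
 [134 138 140 139 138 138 139 139 137 134 129 136 139 139]
 [141 140 140 140 137 140 138 140 136 128 127 133 139 140]
 [139 138 139 142 136 137 138 134 137 129 134 139 139 141]
 [136 138 138 140 138 137 139 138 134 125 126 129 130 120]
 [138 140 141 137 132 128 124 119 115 114 112 112 108 111]
 [128 126 122 116 115 112 112 108 114 114 109 107 111 113]
 [109 114 112 109 106 108 108 110 111 115 113 112 115 113]
 [108 112 113 111 110 109 103  89  72  58  66  92 118 114]
 [ 99 105 111 111 108 111  97  52  47  64  60  45  91 117]
 [ 57  87 113 108 108 102  66  53  88 104  95  47  53  98]
 [ 75  81 115 111 114  94  37  76 113 115 110  72  39  90]]
```

View pics/w4.png

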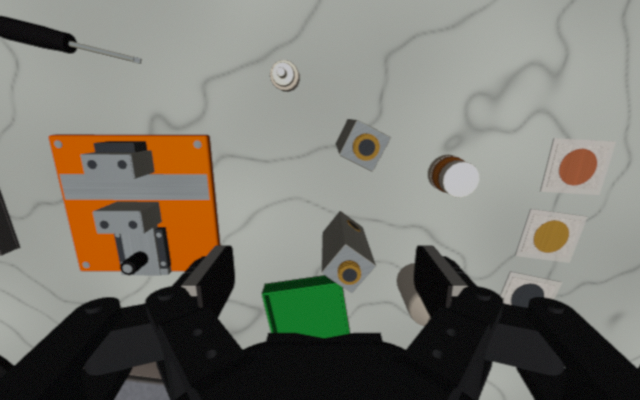

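The wrist view shows body A's stub at (366,147) and body B's at (349,272). The jar is at (455,175), the bottle at (415,290) and the cartridge at (285,75), and the gauge jaws now look closed.

```bash
python3 - <<'E'
from h import *
s=load('wrist'); im=s['image'].astype(int)
print(im[128,350],im[160,365],im[145,385],im[100,350], im[262,345],im[278,330],im[300,350-40],im[130,342])
d=im[:,:,2]-im[:,:,0]; g=im.mean(2)
for n,(x0,x1,y0,y1) in dict(A=(325,405,108,182),B=(312,385,200,300)).items():
    dd=np.uint8(d>4)&np.uint8(g>95); m=np.zeros_like(dd); m[y0:y1,x0:x1]=dd[y0:y1,x0:x1]
    m=cv2.morphologyEx(m,cv2.MORPH_OPEN,np.ones((3,3)))
    hs=cv2.cvtColor(s['image'],cv2.COLOR_RGB2HSV); br=np.zeros_like(m); br[y0:y1,x0:x1]=np.uint8(cv2.inRange(hs,(8,100,50),(28,255,255))>0)[y0:y1,x0:x1]
    cs=cv2.findContours(m,cv2.RETR_EXTERNAL,cv2.CHAIN_APPROX_NONE)[0]
    c=max(cs,key=cv2.contourArea); w=np.array([onz(s,u,v,.12)[:2] for u,v in c[:,0]],np.float32)*1000
    r=cv2.minAreaRect(w); print(n,cv2.contourArea(c),r,[int(x) for x in cv2.boundingRect(c)])
    h=cv2.approxPolyDP(cv2.convexHull(c),4,True)[:,0]; print(h.tolist(), [np.round(onz(s,*q,.12)[:2],4).tolist() for q in h.tolist()])
big=np.hstack([cv2.resize(s['image'][105:185,325:405,::-1],(400,400)),cv2.resize(s['image'][230:300,312:382,::-1],(400,400))])
cv2.imwrite('pics/c4.png',big)
E
```

```text
[58 56 52] [139 120  87] [127 130 130] [156 159 153] [105  78  31] [100 107 104] [ 20 118  41] [89 91 86]
A 321.5 ((428.78936767578125, 285.31597900390625), (34.247406005859375, 34.85219955444336), 73.07377624511719) [343, 123, 45, 36]
[[387, 137], [384, 146], [353, 158], [343, 155], [357, 123]] [[0.4173, 0.3051], [0.4262, 0.304], [0.4425, 0.2762], [0.4411, 0.266], [0.4089, 0.2739]]
B 464.0 ((563.4459838867188, 292.7864074707031), (39.801849365234375, 41.1779670715332), 61.16627883911133) [324, 247, 49, 35]
[[372, 265], [365, 275], [336, 281], [324, 273], [345, 247]] [[0.5541, 0.318], [0.5673, 0.3128], [0.5796, 0.2825], [0.5719, 0.2678], [0.5377, 0.2852]]
```

View pics/c4.png

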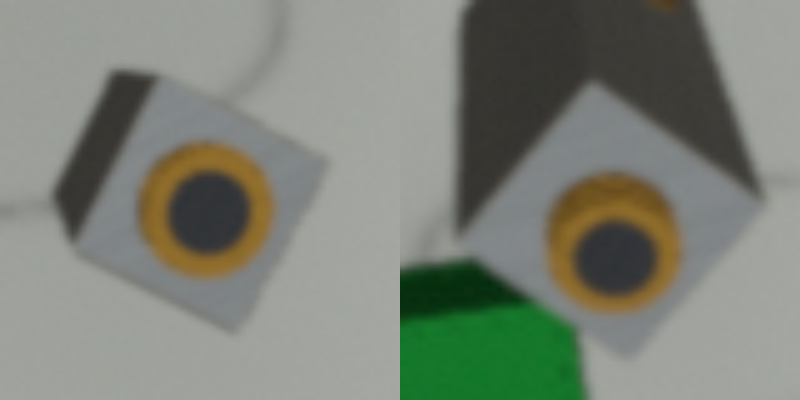

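The crops show clean top-face corners. For A they are (356.6,120), (390.8,137), (372.2,171.6) and (340,153.6); for B they are (345.6,244), (375.7,265.5), (351.9,293) and (322.2,271.7).

```bash
python3 - <<'E'
from h import *
s=load('wrist')
for n,c in dict(A=[(356.6,120),(390.8,137),(372.2,171.6),(340,153.6)],B=[(345.6,244),(375.7,265.5),(351.9,293),(322.2,271.7)]).items():
    w=np.array([onz(s,*q,.12)[:2] for q in c]); e=np.roll(w,-1,0)-w; a=np.degrees(np.arctan2(e[:,1],e[:,0]))%90
    print(n,'ctr',w.mean(0).round(4),'sides',np.linalg.norm(e,axis=1).round(4),'ang',a.round(1)); 
    plan([*w.mean(0),.25],a.mean()); plan([*w.mean(0),.25],a.mean()+90)
E
```

```text
A ctr [0.429  0.2856] sides [0.0372 0.0378 0.037  0.0355] ang [73.6 73.  70.1 73.3]
tcp [0.4736 0.2514 0.2752] yawY 98.87 shift [38.8 40.6 25.2] turn z 26.37 q6 -1.45 t 7.95
tcp [0.4736 0.2514 0.2752] yawY 98.87 shift [38.8 40.6 25.2] turn z -63.63 q6 -1.45 t 7.95
B ctr [0.5627 0.2939] sides [0.0419 0.0424 0.0426 0.0414] ang [61.7 62.7 60.4 61.8]
tcp [0.4736 0.2514 0.2752] yawY 98.87 shift [-94.5  28.2  25.2] turn z 37.23 q6 -1.45 t 7.95
tcp [0.4736 0.2514 0.2752] yawY 98.87 shift [-94.5  28.2  25.2] turn z -52.77 q6 -1.45 t 7.95
```

A's sides are about 37 mm and B's about 42 mm, so A is the small body. I'll grasp A and check its width with the fingers.

>>> move_arm(
  commands="20 20 0 0 0 8 0.6; 39 40.5 0 0 0 16 0.6; 39 40.5 0 0 0 24 0.6; 39 40.5 0 0 0 26.2 0.6; 39 40.5 0 0 0 26.2 0.6",
)

```text
t: 8.57
tcp_pos: [0.429, 0.2855, 0.2753]
tool_rot: [0.151, 0.989, -0.0, -0.0]
force: [0.8, 0.2, -0.5]
finger_gap: 0.799
gripper_force: 0.0
```

>>> move_arm(
  commands="0 0 50 0 0 0 0.6; 0 0 100 0 0 0 0.6; 0 0 145 0 0 0 0.6; 0 0 178 0 0 0 0.6; 0 0 190 0 0 0 0.6",
)

```text
t: 9.2
tcp_pos: [0.4278, 0.2854, 0.0835]
tool_rot: [0.15, 0.989, -0.001, -0.002]
force: [-0.0, -0.5, 1.2]
finger_gap: 0.804
gripper_force: 0.0
```

>>> move_arm(
  commands="0 0 0 0 0 0 0.6; 0 0 0 0 0 0 0.1; 0 0 0 0 0 0 -1; 0 0 0 0 0 0 -1; 0 0 0 0 0 0 -1",
  grip_force=50,
)

```text
t: 9.82
tcp_pos: [0.4292, 0.2865, 0.0869]
tool_rot: [0.15, 0.989, 0.0, 0.001]
force: [0.4, -2.5, 6.4]
finger_gap: 0.44
gripper_force: 50.5
```

>>> move_arm(
  commands="0 0 -15 0 0 0 -1; 0 0 -40 0 0 -4 -1; 0 0 -70 0 0 -12 -1; 0 0 -80 0 0 -20 -1; 0 0 -80 0 0 -26.1 -1",
)

```text
t: 10.45
tcp_pos: [0.4283, 0.2867, 0.1669]
tool_rot: [-0.079, 0.997, 0.0, 0.001]
force: [-0.2, 0.3, -5.1]
finger_gap: 0.441
gripper_force: 51.8
```

```bash
cat >> h.py <<'E'
A=np.radians(8.94); U=np.array([np.cos(A),np.sin(A)]); V=np.array([-U[1],U[0]]); O=np.array([.5398,-.0004])
def G(x,y): return O+x*U+y*V
E
python3 - <<'E'
from h import *
t=telemetry.sense(); print(t['force'],t['finger_gap'])
plan([*G(0,.09),.14],98.94)
E
```

```text
[-0.19433888  0.31558571 -5.1031397 ] 0.4406339743832105
tcp [0.4283 0.2867 0.1669] yawY 99.08 shift [ -64.9 -211.1   26.9] turn z 0.14 q6 -1.36 t 10.45
```

>>> move_arm(
  commands="-15 -52 0 0 0 0 -1; -33 -107 0 0 0 0 -1; -50 -160 10 0 0 0 -1; -63 -200 20 0 0 0 -1; -65 -211 27 0 0 0 -1",
)

```text
t: 11.08
tcp_pos: [0.5264, 0.0856, 0.1384]
tool_rot: [-0.076, 0.997, -0.0, 0.001]
force: [-0.4, 0.3, -5.8]
finger_gap: 0.434
gripper_force: 52.8
```

>>> move_arm(
  commands="0 0 10 0 0 0 -1; 0 0 20 0 0 0 -1; 0 0 20 0 0 0 -1; 0 0 20 0 0 0 -1; 0 0 20 0 0 0 -1",
)

```text
t: 11.7
tcp_pos: [0.5253, 0.0885, 0.1189]
tool_rot: [-0.078, 0.997, -0.0, 0.0]
force: [-1.0, -0.5, -5.9]
finger_gap: 0.436
gripper_force: 52.7
```

```bash
python3 - <<'E'
from h import *
s=snap('wrist','w5'); t=telemetry.sense(); print(t['force'],t['finger_gap'])
plan([*G(0,.09),.107],98.94)
print((np.array(t['tcp_pos'][:2])-O)@U,(np.array(t['tcp_pos'][:2])-O)@V)
for q in [(-.05,.03),(-.02025,.03),(-.02025,-.03),(.02025,.03),(.02025,-.03)]: print(q,np.round(proj(s,[*G(*q),.06]),1))
x=t['tcp_pos'][:2]
for q in [(-.019,-.019),(.019,-.019),(-.019,.019)]: print('body',np.round(proj(s,[*(x+q[0]*U+q[1]*V),.141]),1))
E
```

```text
[ 0.5819816  -0.51644266 -4.970236  ] 0.4403104724530584
tcp [0.5253 0.0883 0.1189] yawY 98.89 shift [-0.5  0.1 11.9] turn z -0.05 q6 -1.77 t 11.75
-0.0005375438127069252 0.08988049710521695
(-0.05, 0.03) [232.4 143.3]
(-0.02025, 0.03) [235.9 187.3]
(-0.02025, -0.03) [148.4 187.2]
(0.02025, 0.03) [240.3 241.9]
(0.02025, -0.03) [157.2 241.9]
body [278.2 233.3]
body [281.6 310.1]
body [367.3 233.3]
```

View pics/w5.png

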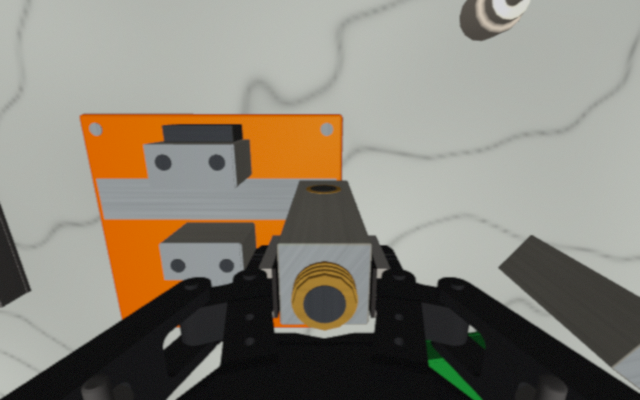

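The jaw tops lie where predicted (fixed-jaw edge at row 186, sliding-jaw edge at row 243), so the slide is home. The held body's top robot-side edge is at row about 243, columns 276–369.

```bash
python3 - <<'E'
from h import *
s=load('wrist'); im=s['image'].astype(int); t=telemetry.sense(); x=np.array(t['tcp_pos'][:2])
for q in [(-.019,-.019),(.019,-.019),(-.019,.019)]: print('body',np.round(proj(s,[*(x+q[0]*U+q[1]*V),.152]),1))
g=im.mean(2)
print('col rows230-250 @290-310',g[230:252,288:305].mean(1).round(0).tolist())
print('col rows170-195',g[172:195,300:345].mean(1).round(0).tolist())
print('row cols',g[250:256,268:284].mean(0).round(0).tolist(),g[250:256,362:378].mean(0).round(0).tolist())
print('fixedjaw rows',g[178:195,165:220].mean(1).round(0).tolist()); print('slide rows',g[236:252,175:230].mean(1).round(0).tolist())
for z in (.150,.152,.154): print(z,[((onz(s,u,v,z)[:2]-O)*1000@np.c_[U,V]).round(1) for u,v in [(276,243),(369,243)]])
print([((onz(s,u,v,.032)[:2]-O)*1000@np.c_[U,V]).round(1) for u,v in [(298,181),(349,181)]])
E
```

```text
body [274.1 244. ]
body [278.1 326.3]
body [371.1 244. ]
col rows230-250 @290-310 [68.0, 68.0, 68.0, 68.0, 68.0, 68.0, 69.0, 68.0, 68.0, 68.0, 68.0, 69.0, 80.0, 110.0, 139.0, 149.0, 151.0, 152.0, 152.0, 152.0, 151.0, 151.0]
col rows170-195 [123.0, 122.0, 122.0, 122.0, 123.0, 129.0, 139.0, 137.0, 108.0, 77.0, 67.0, 66.0, 64.0, 56.0, 48.0, 43.0, 41.0, 43.0, 50.0, 60.0, 69.0, 73.0, 70.0]
row cols [64.0, 64.0, 66.0, 65.0, 66.0, 65.0, 64.0, 62.0, 71.0, 106.0, 133.0, 144.0, 147.0, 148.0, 149.0, 150.0] [147.0, 146.0, 147.0, 147.0, 148.0, 149.0, 148.0, 145.0, 133.0, 102.0, 70.0, 63.0, 64.0, 65.0, 65.0, 65.0]
fixedjaw rows [149.0, 149.0, 150.0, 150.0, 150.0, 149.0, 149.0, 150.0, 150.0, 150.0, 150.0, 152.0, 152.0, 151.0, 149.0, 148.0, 149.0]
slide rows [67.0, 67.0, 67.0, 66.0, 66.0, 70.0, 92.0, 128.0, 147.0, 151.0, 151.0, 151.0, 151.0, 151.0, 151.0, 151.0]
0.15 [array([-19.1,  71.3]), array([-19.1, 108.4])]
0.152 [array([-19.9,  71.6]), array([-20., 108.])]
0.154 [array([-20.8,  72. ]), array([-20.9, 107.7])]
[array([-18.5,  70.1]), array([-18.6, 109.7])]
```

>>> move_arm(
  commands="0 0 6 0 0 0 -1; 0 0 11 0 0 0 -1; 0 -6 11 0 0 0 -1; 0 -14 11 0 0 0 -1; 0 -24 11 0 0 0 -1",
)

```text
t: 12.38
tcp_pos: [0.5291, 0.0635, 0.1075]
tool_rot: [-0.077, 0.997, -0.0, 0.0]
force: [0.1, 0.3, -5.2]
finger_gap: 0.438
gripper_force: 52.8
```

>>> move_arm(
  commands="0 -8 0 0 0 0 -1; 0 -16 0 0 0 0 -1; 0 -24 0 0 0 0 -1; 0 -32 0 0 0 0 -1; 0 -40 0 0 0 0 -1",
)

```text
t: 13.0
tcp_pos: [0.5354, 0.0242, 0.1076]
tool_rot: [-0.077, 0.997, -0.0, 0.0]
force: [1.5, 1.6, -5.5]
finger_gap: 0.436
gripper_force: 53.0
```

```bash
python3 - <<'E'
from h import *
t=telemetry.sense(); print(np.array(t['force'])[:2]@np.c_[U,V],t['force'][2],t['ft_torque'],t['finger_gap'])
plan([*G(0,0),.107],98.94)
E
```

```text
[1.69906116 1.30673932] -5.501062491298235 [ 0.14810779 -0.25541282  0.00028108] 0.43644177444156934
tcp [0.5354 0.0242 0.1076] yawY 98.86 shift [ -0.6 -25.    0.6] turn z -0.08 q6 -1.89 t 13.0
```

>>> move_arm(
  commands="-0.5 -9 0 0 0 0 -1; -0.5 -18 0 0 0 0 -1; -0.5 -26 0 0 0 0 -1; -0.5 -34 0 0 0 0 -1; -0.5 -42 0 0 0 0 -1",
)

```text
t: 13.62
tcp_pos: [0.542, -0.0172, 0.1075]
tool_rot: [-0.077, 0.997, 0.0, 0.0]
force: [1.4, -0.1, -5.5]
finger_gap: 0.435
gripper_force: 53.1
```

>>> move_arm(
  commands="0 -10 0 0 0 0 -1; 0 -20 0 0 0 0 -1; 0 -30 0 0 0 0 -1; 0 -40 0 0 0 0 -1; 0 -50 0 0 0 0 -1",
)

```text
t: 14.25
tcp_pos: [0.5493, -0.0668, 0.1073]
tool_rot: [-0.077, 0.997, 0.0, -0.0]
force: [0.5, -0.1, -5.8]
finger_gap: 0.439
gripper_force: 53.0
```

>>> move_arm(
  commands="0 -8 0 0 0 0 -1; 0 -14 0 0 0 0 -1; 0 -17 0 0 0 0 -1; 0 -17 0 0 0 0 -1; 0 -17 0 0 0 0 -1",
)

```text
t: 14.88
tcp_pos: [0.552, -0.0826, 0.1074]
tool_rot: [-0.077, 0.997, 0.0, -0.0]
force: [0.2, 1.0, -5.3]
finger_gap: 0.436
gripper_force: 53.0
```

```bash
python3 - <<'E'
from h import *
t=telemetry.sense(); print(t['force'],t['finger_gap'])
plan([*G(0,-.09),.107],98.94)
s=snap('top','top2'); im=s['image']
# tray, pan by shape
g=cv2.cvtColor(im,cv2.COLOR_RGB2GRAY)
cv2.imwrite('pics/top2c.png',cv2.resize(im[90:240,230:440,::-1],None,fx=3.8,fy=3.8,interpolation=cv2.INTER_CUBIC))
for q in [(.02025,.03),(.02025,-.03),(-.02025,.03),(-.02025,-.03)]: print(np.round(proj(s,[*G(*q),.06]),1))
E
```

```text
[ 0.1773687   0.96020271 -5.27174076] 0.4361025345556305
tcp [ 0.552  -0.0826  0.1074] yawY 98.87 shift [-0.7 -6.9  0.4] turn z -0.07 q6 -2.07 t 14.88
[303.9 166.6]
[323.6 163. ]
[306.4 179.7]
[326.1 176.1]
```

View pics/top2c.png

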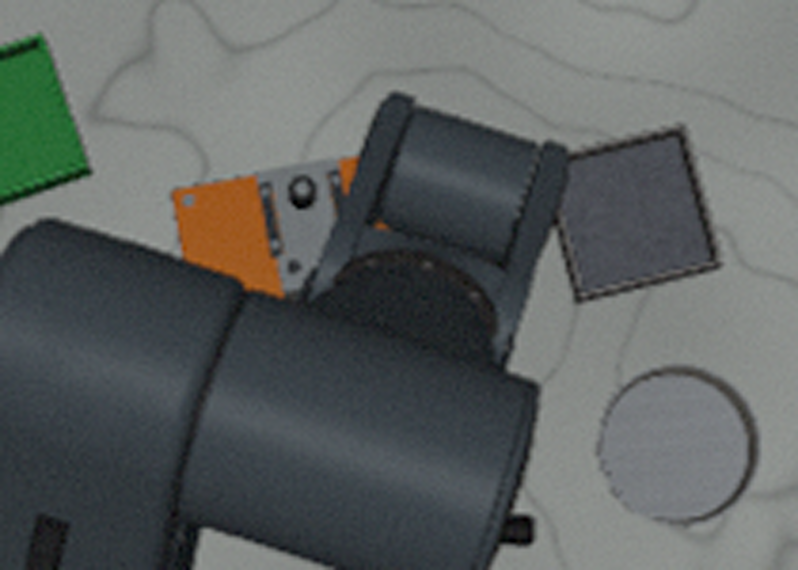

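Body A is out on the -y side and the slide is untouched. The top view gives tray centre pixel (396,146) and pan centre pixel (408.4,207.1).

```bash
python3 - <<'E'
from h import *
s=load('top')
tr=onz(s,396,146,.028); pa=onz(s,408.4,207.1,.028); print(tr,pa)
c=np.array([onz(s,u/3.2+190,v/3.2+110,.028)[:2] for u,v in [(585,72),(704,43),(733,158),(615,188)]]); print(np.linalg.norm(np.roll(c,-1,0)-c,axis=1),c.mean(0))
print('pan edges',onz(s,600/3.8+230,445/3.8+90,.028),onz(s,757/3.8+230,450/3.8+90,.028))
plan([*tr[:2],.15],98.94)
E
```

```text
[ 0.61746424 -0.25162881  0.028     ] [ 0.42759679 -0.27988207  0.028     ]
[0.11896265 0.11595143 0.11716033 0.11683439] [ 0.61770006 -0.25168461]
pan edges [ 0.42936091 -0.21785236  0.028     ] [ 0.42177616 -0.34259053  0.028     ]
tcp [ 0.552  -0.0825  0.1074] yawY 98.88 shift [ -38.5 -177.2  -42.6] turn z -0.06 q6 -2.07 t 14.93
```

>>> move_arm(
  commands="0 0 -25 0 0 0 -1; 0 -10 -43 0 0 0 -1; -12 -60 -45 0 0 0 -1; -25 -120 -45 0 0 0 -1; -36 -165 -45 0 0 0 -1",
)

```text
t: 15.55
tcp_pos: [0.614, -0.2424, 0.1526]
tool_rot: [-0.077, 0.997, -0.0, 0.0]
force: [0.2, -0.1, -4.7]
finger_gap: 0.44
gripper_force: 53.1
```

>>> move_arm(
  commands="-2.5 -12 0 0 0 0 -1; -2.5 -12 15 0 0 0 -1; -2.5 -12 30 0 0 0 -1; -2.5 -12 40 0 0 0 -1; -2.5 -12 48 0 0 0 -1",
)

```text
t: 16.18
tcp_pos: [0.617, -0.2506, 0.1033]
tool_rot: [-0.078, 0.997, 0.001, -0.001]
force: [0.4, 0.5, -5.0]
finger_gap: 0.438
gripper_force: 53.2
```

```bash
python3 - <<'E'
from h import *
t=telemetry.sense(); print(t['force'])
plan([.6176,-.2517,.0915],98.94)
E
```

```text
[ 0.4224207  0.5349631 -4.9862365]
tcp [ 0.617  -0.2506  0.1033] yawY 98.92 shift [-0.4 -1.2 11.7] turn z -0.02 q6 -2.28 t 16.18
```

>>> move_arm(
  commands="0 0 4 0 0 0 -1; 0 0 8 0 0 0 -1; 0 0 11 0 0 0 -1; 0 0 12 0 0 0 -1; 0 0 12 0 0 0 -1",
)

```text
t: 16.8
tcp_pos: [0.6175, -0.252, 0.0926]
tool_rot: [-0.077, 0.997, -0.0, 0.0]
force: [-0.4, -0.1, -5.8]
finger_gap: 0.436
gripper_force: 53.2
```

>>> move_arm(
  commands="0 0 1 0 0 0 -1; 0 0 2 0 0 0 -1; 0 0 2.5 0 0 0 -1; 0 0 2.5 0 0 0 -1; 0 0 2.5 0 0 0 -1",
)

```text
t: 17.42
tcp_pos: [0.6178, -0.2521, 0.0911]
tool_rot: [-0.077, 0.997, -0.0, 0.0]
force: [-2.0, 0.8, 6.2]
finger_gap: 0.44
gripper_force: 54.7
```

>>> move_arm(
  commands="0 0 -1.5 0 0 0 -1; 0 0 -1.5 0 0 0 0.2; 0 0 -1.5 0 0 0 0.4; 0 0 -1.5 0 0 0 0.6; 0 0 -20 0 0 0 0.6",
)

```text
t: 18.05
tcp_pos: [0.6165, -0.2512, 0.109]
tool_rot: [-0.077, 0.997, 0.001, -0.002]
force: [-0.2, -0.1, -0.1]
finger_gap: 0.796
gripper_force: 0.0
```

>>> move_arm(
  commands="0 0 -50 0 0 0 0.6; 0 0 -100 0 0 0 0.6; 0 40 -140 0 0 0 0.6; -5 95 -142 0 0 0 0.6; -10 150 -142 0 0 0 0.6",
)

```text
t: 18.68
tcp_pos: [0.6048, -0.1012, 0.2548]
tool_rot: [-0.077, 0.997, -0.001, 0.002]
force: [0.6, 0.5, -0.7]
finger_gap: 0.807
gripper_force: 0.0
```

>>> move_arm(
  commands="-4 60 0 0 0 0 0.6; -8 120 0 0 0 0 0.6; -12 180 0 0 0 0 0.6; -16 240 0 0 0 0 0.6; -20 300 0 0 0 0 0.6",
)

```text
t: 19.3
tcp_pos: [0.5779, 0.1994, 0.2538]
tool_rot: [-0.077, 0.997, 0.0, 0.001]
force: [0.4, -0.6, -0.2]
finger_gap: 0.797
gripper_force: 0.0
```

>>> move_arm(
  commands="0 30 0 0 0 10 0.6; 0 60 0 0 0 20 0.6; 0 90 0 0 0 30 0.6; 0 98 0 0 0 37.3 0.6; 0 98 0 0 0 37.3 0.6",
)

```text
t: 19.92
tcp_pos: [0.5627, 0.2951, 0.2533]
tool_rot: [0.244, 0.97, 0.0, 0.001]
force: [-0.7, 0.1, -0.9]
finger_gap: 0.803
gripper_force: 0.0
```

```bash
python3 - <<'E'
from h import *
t=telemetry.sense(); print(t['force'],t['finger_gap'],np.abs(t['qd']).max())
plan([.5627,.2939,.085],61.6)
E
```

```text
[-0.68821599  0.1065487  -0.85084872] 0.8032409155512851 0.03521661930069962
tcp [0.5627 0.2951 0.2533] yawY 61.73 shift [ -0.3  -1.3 168.3] turn z 0.13 q6 -0.77 t 19.93
```

>>> move_arm(
  commands="0 -1 50 0 0 0 0.6; 0 -1 100 0 0 0 0.6; 0 -1 135 0 0 0 0.6; 0 -1 160 0 0 0 0.6; 0 -1 168 0 0 0 0.6",
)

```text
t: 20.55
tcp_pos: [0.5618, 0.2923, 0.0829]
tool_rot: [0.245, 0.969, -0.001, -0.001]
force: [-0.2, 1.1, 0.4]
finger_gap: 0.802
gripper_force: 0.0
```

>>> move_arm(
  commands="0 0 0 0 0 0 0.6; 0 0 0 0 0 0 0.1; 0 0 0 0 0 0 -1; 0 0 0 0 0 0 -1; 0 0 0 0 0 0 -1",
  grip_force=50,
)

```text
t: 21.18
tcp_pos: [0.5634, 0.2935, 0.0857]
tool_rot: [0.246, 0.969, 0.001, 0.001]
force: [-1.4, -1.6, 6.9]
finger_gap: 0.504
gripper_force: 52.6
```

>>> move_arm(
  commands="0 0 -15 0 0 0 -1; 0 0 -40 0 0 0 -1; 0 0 -80 0 0 0 -1; 0 0 -120 0 0 0 -1; 0 0 -120 0 0 0 -1",
)

```text
t: 21.8
tcp_pos: [0.5642, 0.2942, 0.2073]
tool_rot: [0.246, 0.969, 0.002, 0.003]
force: [1.4, -0.4, -5.1]
finger_gap: 0.5
gripper_force: 52.3
```

```bash
python3 - <<'E'
from h import *
t=telemetry.sense(); print(t['force'],t['finger_gap'])
plan([.4276,-.2799,.2],61.6)
E
```

```text
[ 1.44269083 -0.38272951 -5.10520675] 0.49999603879696564
tcp [0.5642 0.2942 0.2073] yawY 61.57 shift [-153.1 -570.     4.8] turn z -0.03 q6 -0.77 t 21.8
```

>>> move_arm(
  commands="-10 -40 0 0 0 0 -1; -23 -88 0 0 0 0 -1; -37 -138 0 0 0 0 -1; -50 -188 0 0 0 0 -1; -64 -238 0 0 0 0 -1",
)

```text
t: 22.42
tcp_pos: [0.5028, 0.0524, 0.2018]
tool_rot: [0.245, 0.969, -0.0, -0.002]
force: [1.6, -0.3, -5.1]
finger_gap: 0.501
gripper_force: 53.1
```

>>> move_arm(
  commands="-13 -50 0 0 0 0 -1; -27 -100 0 0 0 0 -1; -40 -150 0 0 0 0 -1; -54 -200 0 0 0 0 -1; -67 -250 0 0 0 0 -1",
)

```text
t: 23.05
tcp_pos: [0.4432, -0.1987, 0.202]
tool_rot: [0.246, 0.969, 0.001, -0.002]
force: [1.4, -0.1, -4.6]
finger_gap: 0.498
gripper_force: 53.1
```

>>> move_arm(
  commands="-11 -40 0 0 0 0 -1; -19 -70 0 0 0 0 -1; -22 -82 0 0 0 0 -1; -22 -82 20 0 0 0 -1; -22 -82 40 0 0 0 -1",
)

```text
t: 23.68
tcp_pos: [0.4246, -0.2792, 0.1625]
tool_rot: [0.246, 0.969, 0.001, -0.001]
force: [-0.6, -0.3, -4.8]
finger_gap: 0.501
gripper_force: 53.4
```

```bash
python3 - <<'E'
from h import *
t=telemetry.sense(); print(t['force'],t['finger_gap'])
plan([.4276,-.2799,.09],61.6)
E
```

```text
[-0.62739158 -0.32287655 -4.77163028] 0.5007280435888244
tcp [ 0.4246 -0.2792  0.1625] yawY 61.55 shift [-3.1  0.7 72.5] turn z -0.05 q6 -1.88 t 23.68
```

>>> move_arm(
  commands="-3 0 15 0 0 0 -1; -3 0 30 0 0 0 -1; -3 0 42 0 0 0 -1; -3 0 52 0 0 0 -1; -3 0 59 0 0 0 -1",
)

```text
t: 24.3
tcp_pos: [0.428, -0.2822, 0.1044]
tool_rot: [0.246, 0.969, 0.0, -0.0]
force: [-0.4, -0.7, -5.4]
finger_gap: 0.499
gripper_force: 53.3
```

>>> move_arm(
  commands="0 0 4 0 0 0 -1; 0 0 7 0 0 0 -1; 0 0 10 0 0 0 -1; 0 0 12 0 0 0 -1; 0 0 12 0 0 0 -1",
)

```text
t: 24.92
tcp_pos: [0.4279, -0.2821, 0.0929]
tool_rot: [0.246, 0.969, 0.0, -0.0]
force: [0.7, 0.7, -5.1]
finger_gap: 0.503
gripper_force: 53.3
```

Contact is expected near z = 0.090.

>>> move_arm(
  commands="0 0 1 0 0 0 -1; 0 0 2 0 0 0 -1; 0 0 3 0 0 0 -1; 0 0 3.5 0 0 0 -1; 0 0 3.5 0 0 0 -1",
)

```text
t: 25.55
tcp_pos: [0.428, -0.2822, 0.0898]
tool_rot: [0.246, 0.969, -0.0, 0.0]
force: [-1.4, 0.9, -0.5]
finger_gap: 0.503
gripper_force: 53.8
```

>>> move_arm(
  commands="0 0 0.6 0 0 0 -1; 0 0 0 0 0 0 0.2; 0 0 0 0 0 0 0.4; 0 0 0 0 0 0 0.6; 0 0 -20 0 0 0 0.6",
)

```text
t: 26.18
tcp_pos: [0.4273, -0.2815, 0.1086]
tool_rot: [0.246, 0.969, 0.001, -0.001]
force: [-0.8, 0.9, -0.3]
finger_gap: 0.8
gripper_force: 0.0
```

>>> move_arm(
  commands="0 0 -50 0 0 0 0.6; 0 0 -100 0 0 0 0.6; 0 0 -150 0 0 0 0.6; 30 60 -150 0 0 0 0.6; 50 120 -150 0 0 0 0.6",
)

```text
t: 26.8
tcp_pos: [0.4403, -0.1573, 0.2603]
tool_rot: [0.247, 0.969, -0.0, 0.001]
force: [0.5, 0.3, 0.3]
finger_gap: 0.8
gripper_force: 0.0
```

>>> move_arm(
  commands="-10 60 0 0 0 0 0.6; -20 120 0 0 0 0 0.6; -30 180 0 0 0 0 0.6; -40 240 0 0 0 0 0.6; -40 240 0 0 0 0 0.6",
)

```text
t: 27.42
tcp_pos: [0.5917, 0.0374, 0.259]
tool_rot: [0.243, 0.97, 0.001, 0.001]
force: [-0.9, -0.7, 0.0]
finger_gap: 0.8
gripper_force: 0.0
```

```bash
python3 - <<'E'
from h import *
s=snap('side'); t=snap('top')
a=cv2.resize(s['image'][150:330,260:460],(500,450)); b=cv2.resize(t['image'][100:240,270:440],(300,247))
c=np.zeros((450,300,3),np.uint8); c[:247]=b
cv2.imwrite('pics/fin.png',np.hstack([a,c])[:,:,::-1])
E
```

```text
(no output)
```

View pics/fin.png

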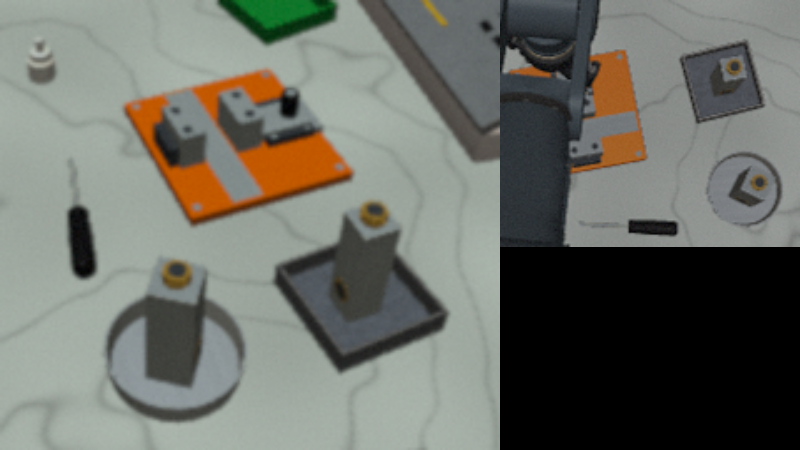

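Both bodies stand upright, one in the tray at (360,270) and one in the pan at (175,330). The slide is home and the robot is clear.

```bash
python3 -c "
from station import ticket
print(ticket.sign_off())"
```

```text
the job is handed in; nothing more can be done
None
```

The job is handed in (the sign-off gave no verdict): the slide is home, the 38 mm body went through the gauge and stands in the square tray, and the 43.5 mm body, told by camera and finger width and not tried in the gap, stands in the round pan.

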